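Dress the running stone through the guard's port

ROBOT

A 6-joint arm with a two-finger parallel gripper is mounted at the origin on the work surface. World frame = base frame: x ahead of the robot, y to its left, z up, the work surface at z = 0. Lengths are in m, angles in degrees, forces in N, time in s.
With the tool pointing down it reaches from about 0.35 to 0.875 m from the base axis. Payload 4.2 kg.
Tool frame: the origin (TCP) lies at the centre of the arm's flange, where the gripper is bolted on; the fingertips stand 182 mm ahead of it and the grasp point (between the pads) lies 164 mm ahead of it (r.nose_length is the distance from the TCP to the fingertips, in m); z points along the fingers, y is the line along which they close (so a half turn about z gives the same grasp; the last joint's range is limited). The gripper opens to 87 mm and grips with 3 to 60 N. Pads are 19 mm wide; open, the fingers measure 117 mm over their backs; the gripper's body (75 mm by 190 mm) begins 51 mm behind the grasp point.
Start: joints at [86.723, 22.042, 0.453, 0, -68.411, -14.817], TCP at [0.194, 0.594, 0.405] pointing down, gripper open.
Joint ranges: [-179.83, 179.83], [-69.29, 118.12], [-61.27, 80.66], [-181.25, 117.63], [-171.15, -9.14], [-177.46, 177.46]. Speed limits (degrees/s): [159.86, 159.86, 180, 180, 180, 180].

INTERFACE

Orientations are given as a 3x3 rotation matrix whose columns are the frame's x, y, z axes.
In Python, from station import r, vision gives the robot as it stands. The module is installed in compiled form; this text tells all that it offers.
- The arm moves only by the shell command python3 -m creep 'ROWS'. ROWS is JSON, a list of rows, each a list of 7 numbers: the opening, from -1 (shut) to 1 (fully open), then the shift along the tool's x, y, z in mm, then the turn, a rotation vector about the tool's x, y, z in degrees. A call has 1 to 8 rows; each row is the pose to reach, as a shift and turn from the pose commanded when the call began, along the tool's axes at that moment; what a row does not reach only later rows make up. A row lasts 1/12 s, in which the tool goes at most 41.7 mm and 7.16 degrees, less where a joint would pass 70% of its speed; a pose out of reach is approached as far as the arm can. A call with a gripper value outside its range is refused whole. The fingers move at their own pace and stop on an object; the grip force is fixed at half the most. Time passes only in rows, so rows that repeat a pose let the fingers close. It gives the time, the measured TCP pose, the force, the opening and the grip force at its end, in the units of the state.
- r.sense(): the state, without advancing time (a new reading comes with each control period).
- vision.capture(name): name is "side" or "top"; returns (picture, depth): 400x640x3 uint8, red, green, blue; 400x640 float32, m along the optical axis (not along the pixel's ray), 0 where there is no reading.
- vision.camera_model(name): a dict with "vertical_fov" (degrees; the focal length in pixels is half the picture's height over the tangent of half this angle, whatever the lens; pixels are square), "cx", "cy" (the principal point, pixels), "extrinsics" (4x4, takes a point from camera to world coordinates). Camera axes: x right, y down, z forward; pixel columns grow to the right and rows downward; lengths in m; the calibration is good to about 2 mm. A picture is of the moment at which its call begins. camera_model takes no time and is no camera call.
- r.finish_job(): hands the job in; it is judged then, once.
Trained networks look in the newest picture that a camera, given by its name, has taken for a name from the list of things; names that differ only in an ending like _2 or _b are one class to them, and where a whole thing is asked for, a point or a joint stands for the part that bears it (a point fixed in the world has none). Each returns a list of dicts, best first, with "conf" (0 to 1); they miss things now and then, are a little off and sometimes report something else, mostly with a low value. They report only what shows in the picture. A call takes as long as a camera call. They do not tell look-alikes from the thing itself.
- vision.find_in(camera, thing): "uv" ([column, row] in pixels, amid what is visible of it).
- vision.cut_out(camera, thing): "region" (400x640 bool, what is visible of it) and "uv" ([column, row] in pixels, amid what is visible of it).
The state is a dict: "time_s": time; "joints": joint angles; "joint_velocities": joint speeds; "effort": joint torques, N m; "tcp_pos": TCP position; "ee_rot": TCP orientation; "wrist_force": force on the tool from outside, world axes, zero at the start; "moment": the same for the moment, N m; "gripper_width": opening from 0.0 (shut) to 1.0 (fully open); "gripper_force": force on a finger pad.
Only numpy, scipy, OpenCV 4.12 (cv2) and the standard library are available. Lean on these libraries where they do the work, as an engineer would, in place of code of your own. Each camera call takes 0.05 s, during which the arm holds its last target. There are 200 camera calls.

TASK

The wet grinder is running and its stone needs dressing. Draw the dark grey dressing stick out of the tool block, pass its lower end down through the slot of the port on top of the guard and press it lightly on the stone, about ten newtons. Never let go of it: finish while still holding the stick there, upright in the port and pressed on the stone, and leave the white stick, knife, scissors and oil bottle where they are.

Things in the scene. Friction and masses are not known exactly. Their poses are not given: they have to be found in the camera images.
- grey_stick: Dark grey abrasive dressing stick, a square-edged bar standing upright in one of the block's two pockets (which one varies), 70 mm showing: 13 mm along its x, 25 mm along its y, 120 mm tall along z (up), about 100 g. Origin at the centre of its lower end face. Turned half round about z it fits just as well.
- white_stick: Off-white dressing stick of the same size and axes, in the other pocket of the block, to be left there.
- block: Fixed light wooden tool block, 60 (x) by 140 (y) by 60 mm tall; origin at the centre of its underside. Two pockets, centred at its y = +42 and -42 mm, each 17 (x) by 29 mm (y) and 50 mm deep (floor 10 mm above the bench). The sticks' axes start parallel to the block's.
- grinder: Fixed wet grinder: green motor housing 170 x 210 x 180 mm on its -y side, a brown leather wheel of radius 95 mm beyond it; the pale grindstone under a green guard whose aluminium port block is the highest part (246 mm with its yellow lips). Steel tool support bar 135 mm to its -x, 160 mm high. Origin on the bench straight below the port and the axle; z up.
- port (a point): Centre of the port's slot at the port block's top face, 240 mm above the bench; axes as the grinder's. The slot goes straight down through the 14 mm block, 15 mm along x by 27 mm along y: 2 mm wider than the stick both ways (1 mm a side). Yellow lips round it flare out at 45 degrees, 6 mm high. The stone's top is 25 mm below this point.
- stone: Pale grindstone, rigid disc of radius 100 mm, 40 mm wide along y; origin at its centre on the axle, 125 mm below the port. It turns all the time, about 10 rad/s about the grinder's y axis, its top running to the grinder's +x, and drags the stick that way when pressed; hard pressing slows it.
- knife: Kitchen knife lying on the bench, 300 mm long along its x, dark wooden handle to -x, 19 mm high; origin under its middle.
- scissors: Closed scissors with red rings lying on the bench, 190 mm long along x, rings to -x, 13 mm high; origin under the rivet.
- oil: Amber oil bottle with a red cap standing on the bench, 54 mm diameter, 140 mm tall; origin at the centre of its underside.
Not all that is in view belongs to the job. What is meant by the grey_stick is not turquoise, and is the larger of those in its own colour. What is shaped like the block but green or purple is not meant.

How it is judged:
By the outcome, as a careful person would: the job done as asked, in the order asked, and still so for the second after the job is handed in, while the arm keeps its last pose, push and grip.
It also fails if it takes over 54 s, if anything falls off the work surface, if the arm or the gripper's body presses on something with over 40 N, if the wrist force passes 120 N, or if a joint passes its speed limit or range.

## Working session

There is one attempt and no reset: what is moved stays moved. The work goes in short steps, Python scripts to look and compute and a shell command to move; the robot and the scene stay as the last step left them, time stands still between calls to the robot, and variables do not carry over. Pictures are saved under pics/ and viewed, at most 10 in all, crops included, and the job is handed in when it is done.

```bash
mkdir -p pics; cat > h.py <<'E'
import numpy as np, cv2
from station import r, vision
def cap(n):
    p,d=vision.capture(n); m=vision.camera_model(n); f=200/np.tan(np.radians(m["vertical_fov"])/2)
    v,u=np.mgrid[0:400,0:640]
    c=np.stack([(u-m["cx"])/f*d,(v-m["cy"])/f*d,d,np.ones_like(d)],-1)
    w=(c@np.array(m["extrinsics"]).T)[...,:3]; w[d<=0]=np.nan
    return p,d,w
E
python3 - <<'E'
from h import *
print(r.sense())
for n in("side","top"):
    p,d,w=cap(n); cv2.imwrite(f"pics/{n}0.png",p[...,::-1]); m=vision.camera_model(n); print(n,m); np.savez(f"{n}0.npz",p=p,w=w)
    for t in("grey_stick","white_stick","block","grinder","port","stone"):
        try:
            for o in vision.cut_out(n,t)[:4]:
                R=o["region"]; q=w[R]; q=q[~np.isnan(q[:,0])]
                print(n,t,round(o["conf"],2),np.round(o["uv"]),R.sum(),np.round(np.percentile(q,[3,50,97],axis=0),3).tolist() if len(q) else'')
        except Exception as e: print(t,e)
E
```

```text
{'time_s': 0.0, 'joints': array([ 8.67227713e+01,  2.20914448e+01,  3.79352201e-01, -3.03860438e-02,
       -6.84119949e+01, -1.48155000e+01]), 'joint_velocities': array([ 0.1075495 ,  0.09991777, -0.02589934,  0.02193339,  0.09738024,
       -0.13185264]), 'effort': array([-2.13512803e-04, -3.90663099e+01,  1.87399989e+01,  4.21966910e+00,
        1.09312581e-02, -1.93677215e-04]), 'tcp_pos': array([0.19400795, 0.59390603, 0.40364543]), 'ee_rot': array([[ 9.50494394e-01, -3.10741095e-01, -6.16135014e-04],
       [-3.10741696e-01, -9.50492001e-01, -2.13395167e-03],
       [ 7.74750768e-05,  2.21976794e-03, -9.99997533e-01]]), 'wrist_force': array([-0.92673066,  0.35973392, -0.15869217]), 'moment': array([ 0.03773028,  0.00142362, -0.00308376]), 'gripper_force': 0.0, 'gripper_width': 0.9999046427076893}
side {'vertical_fov': 56.843169974223905, 'cx': 315.4795670615558, 'cy': 202.48072048254235, 'extrinsics': array([[-0.75005104, -0.50168722,  0.43096795,  0.17809025],
       [-0.66126256,  0.5811241 , -0.47436969,  0.54285265],
       [-0.01246065, -0.64078445, -0.76761971,  0.7509790
[... 1995 characters left out ...]
28. 244.] 1057 [[0.348, 0.339, 0.01], [0.384, 0.403, 0.059], [0.42, 0.468, 0.064]]
top block 0.77 [292. 209.] 995 [[0.444, 0.159, 0.002], [0.484, 0.222, 0.06], [0.525, 0.288, 0.107]]
top block 0.71 [358. 224.] 1100 [[0.401, -0.035, 0.002], [0.444, 0.028, 0.059], [0.489, 0.091, 0.064]]
top block 0.7 [428. 194.] 929 [[0.447, -0.182, 0.028], [0.529, -0.152, 0.127], [0.617, -0.136, 0.227]]
top grinder 0.85 [478. 210.] 11500 [[0.39, -0.459, 0.025], [0.486, -0.278, 0.178], [0.614, -0.132, 0.24]]
top port 0.62 [480. 212.] 11533 [[0.39, -0.459, 0.024], [0.486, -0.278, 0.178], [0.616, -0.133, 0.24]]
top stone 0.75 [428. 192.] 784 [[0.449, -0.172, 0.039], [0.531, -0.151, 0.124], [0.615, -0.136, 0.21]]
```

View pics/top0.png

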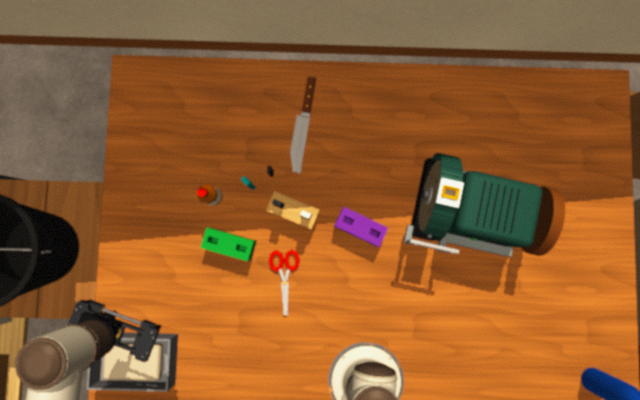

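View pics/side0.png

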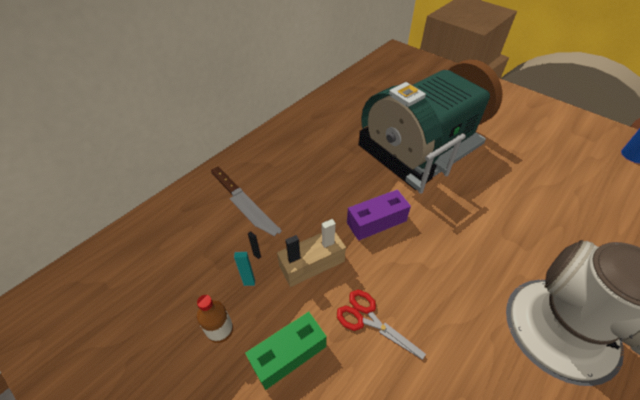

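The pictures show the wooden block at top (293,209). The dark grey stick stands at (279,204) and the white one at (307,214). The port is at (451,192), and the small dark piece at (270,170) is a decoy. Next I'll measure the stick, block and port more precisely.

```bash
cat >> h.py <<'E'
def plane(n,uv,z):
    m=vision.camera_model(n); f=200/np.tan(np.radians(m["vertical_fov"])/2); uv=np.atleast_2d(uv)
    E=np.array(m["extrinsics"]); d=np.c_[(uv[:,0]-m["cx"])/f,(uv[:,1]-m["cy"])/f,np.ones(len(uv))]@E[:3,:3].T
    return (E[:3,3]+d*((z-E[2,3])/d[:,2])[:,None])[:,:2]
def rect(n,mask,z,name):
    v,u=np.nonzero(mask)
    if len(v)<6: print(n,name,"few");return
    q=plane(n,np.c_[u,v],z); c,s,a=cv2.minAreaRect((q*1000).astype(np.float32))
    print(n,name,len(v),"mean",np.round(q.mean(0),4),"rect",np.round(c,1),np.round(s,1),round(a,1))
E
python3 - <<'E'
from h import *
out=[]
for n in("side","top"):
    D=np.load(f"{n}0.npz"); p=D["p"].astype(int); w=D["w"]; X,Y,Z=w[...,0],w[...,1],w[...,2]
    near=lambda x,y,rr:(np.hypot(X-x,Y-y)<rr)
    br=p.max(2)
    rect(n,near(.499,.263,.03)&(Z>.124)&(br<90),.13,"grey")
    rect(n,near(.469,.185,.03)&(Z>.124),.13,"white")
    rect(n,near(.484,.225,.09)&(Z>.052)&(Z<.068),.06,"blocktop")
    hsv=cv2.cvtColor(D["p"],cv2.COLOR_RGB2HSV); H,S=hsv[...,0],hsv[...,1]
    g=(Z>.225)&(Z<.26)&(Y<-.08)&(X<.7)&(X>.3)
    rect(n,g&(S>90)&(H>10)&(H<35)&(br>110),.244,"yellow")
    rect(n,g&(S<70)&(br>120),.24,"alu")
    rect(n,g&(((S<70)&(br>120))|((S>90)&(H>10)&(H<35)&(br>110))),.24,"alu+yel")
    for o in vision.cut_out(n,"stone")[:1]:
        R=cv2.erode(o["region"].astype(np.uint8),np.ones((3,3)))>0
        q=w[R&~np.isnan(X)]
        for _ in range(5):
            c=q.mean(0);N=np.linalg.svd(q-c,full_matrices=False)[2][2]; e=(q-c)@N; q=q[abs(e)<max(2*e.std(),.002)]
        N*=np.sign(N[1]); print("stone plane",np.round(c,4),np.round(N,3),"ydir deg",np.degrees(np.arctan2(N[1],N[0])).round(1),len(q),e.std().round(4))
    # housing top
    if n=="top": rect(n,(X>.3)&(X<.7)&(Y<-.15)&(abs(Z-.18)<.006),.18,"housing")
    cr=[cv2.resize(D["p"][b-25:b+25,a-35:a+35],(390,280),interpolation=cv2.INTER_CUBIC) for a,b in(((312,255),(407,93)) if n=="side" else ((292,208),(451,192)))]
    out.append(np.hstack(cr))
cv2.imwrite("pics/c1.png",np.vstack(out)[...,::-1])
E
```

```text
side grey 92 mean [0.4976 0.2643] rect [497.5 264.3] [26. 17.] 72.4
side white 81 mean [0.4683 0.1859] rect [468.3 185.8] [27.1 16.3] 68.6
side blocktop 1271 mean [0.4791 0.2307] rect [482.3 225.2] [142.  65.] 69.1
side yellow 111 mean [ 0.5274 -0.1761] rect [ 526.4 -174.8] [45.2 30.7] 78.6
side alu 259 mean [ 0.5232 -0.1682] rect [ 526.  -173.3] [59.1 67. ] 77.4
side alu+yel 370 mean [ 0.5253 -0.1722] rect [ 526.  -173.3] [59.1 67. ] 77.4
stone plane [ 0.5222 -0.1519  0.1393] [ 0.198  0.98  -0.   ] ydir deg 78.6 2086 0.0009
top grey 37 mean [0.4995 0.2627] rect [499.6 262.6] [23.  10.9] 65.0
top white 45 mean [0.4708 0.1848] rect [470.6 184.8] [24.2 12.1] 65.0
top blocktop 896 mean [0.4851 0.223 ] rect [485.6 223.9] [140.   59.9] 69.1
top yellow 165 mean [ 0.5286 -0.1728] rect [ 528.2 -172.1] [42.  31.3] 77.4
top alu 433 mean [ 0.5292 -0.1706] rect [ 529.3 -171.6] [59.3 69.1] 78.4
top alu+yel 598 mean [ 0.5291 -0.1715] rect [ 529.3 -171.6] [59.3 69.1] 78.4
stone plane [ 0.5332 -0.1536  0.1157] [ 0.198  0.98  -0.002] ydir deg 78.6 486 0.0005
top housing 4677 mean [ 0.4961 -0.3247] rect [ 508.1 -315.9] [332.4 207.6] 82.5
```

View pics/c1.png

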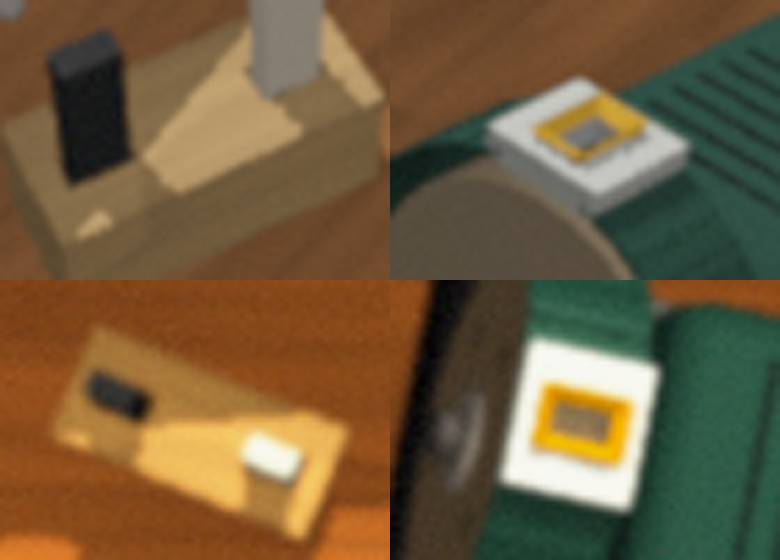

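The crops agree: grey stick at (0.4985, 0.2635) with the block's y axis at 69.1°, and port at about (0.528, -0.173) with the grinder's y axis at 78.6°. I'll grip across the 13 mm, which needs a tool z turn of +92.8° and stays within joint 6's range.

```bash
python3 -m creep '[[1,36,20,0,0,0,7],[1,72,40,0,0,0,14],[1,108,60,0,0,0,21],[1,144,80,0,0,0,28],[1,180,100,0,0,0,35],[1,216,120,0,0,0,42],[1,252,140,0,0,0,49],[1,288,160,0,0,0,56]]'
cat >> h.py <<'E'
def go(x,y,z,yaw,rot=True):
    s=r.sense(); R=s["ee_rot"]; d=R.T@(np.array([x,y,z])-s["tcp_pos"])*1000
    a=np.radians(yaw); Y=np.array([np.cos(a),np.sin(a),0]); Zt=np.array([0,0,-1.]); T=np.c_[np.cross(Y,Zt),Y,Zt]
    rv=np.degrees(cv2.Rodrigues(R.T@T)[0].ravel())
    print("t",round(s["time_s"],2),"shift mm",np.round(d,1),"turn",np.round(rv,1),"F",np.round(s["wrist_force"],1),"M",np.round(s["moment"],2),"grip",round(s["gripper_width"]*87,1),round(s["gripper_force"],1),"tcp",np.round(s["tcp_pos"],4))
E
python3 -c "
from h import *
go(.4985,.2635,.36,159.1)"
```

```text
time_s: 1.47
tcp_pos: [0.4191, 0.3508, 0.4052]
ee_rot: [[0.269, -0.963, 0.001], [-0.963, -0.269, 0.001], [-0.0, -0.001, -1.0]]
wrist_force: [0.2, 0.9, 0.6]
gripper_width: 0.997
gripper_force: 0.0
t 1.47 shift mm [105.5 -53.   45.2] turn [-0.   0.  36.5] F [0.2 0.9 0.6] M [ 0.16 -0.12 -0.01] grip 86.7 0.0 tcp [0.4191 0.3508 0.4052]
```

```bash
python3 -m creep '[[1,30,-15,0,0,0,7],[1,60,-30,0,0,0,14],[1,90,-45,15,0,0,21],[1,105.5,-53,30,0,0,28],[1,105.5,-53,45,0,0,35],[1,105.5,-53,45,0,0,36.5],[1,105.5,-53,45,0,0,36.5],[1,105.5,-53,45,0,0,36.5]]'
python3 - <<'E'
from h import *
go(.4985,.2635,.259,159.1)
n="side";p,d,w=cap(n); cv2.imwrite("pics/s1.png",cv2.resize(p[120:330,150:430],(780,585))[...,::-1])
E
```

```text
time_s: 2.13
tcp_pos: [0.4982, 0.2656, 0.36]
ee_rot: [[-0.351, -0.936, 0.001], [-0.936, 0.351, 0.0], [-0.0, -0.0, -1.0]]
wrist_force: [-0.0, 0.3, 0.4]
gripper_width: 1.002
gripper_force: 0.0
t 2.13 shift mm [  1.9  -0.9 101. ] turn [-0.   0.   0.4] F [-0.   0.3  0.4] M [ 0.05 -0.06  0.03] grip 87.2 0.0 tcp [0.4982 0.2656 0.36  ]
```

View pics/s1.png

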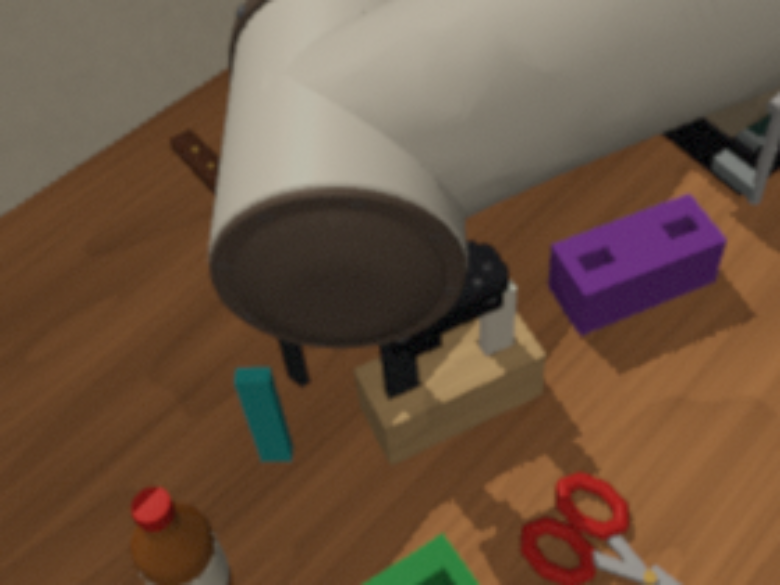

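The near finger is coming down beside the wooden block at about (400,370) in the crop. The white stick is clear at (497,318). Descending.

```bash
python3 -m creep '[[1,2,-1,20,0,0,0.4],[1,2,-1,40,0,0,0.4],[1,2,-1,60,0,0,0.4],[1,2,-1,80,0,0,0.4],[1,2,-1,95,0,0,0.4],[1,2,-1,101,0,0,0.4],[1,2,-1,101,0,0,0.4],[1,2,-1,101,0,0,0.4]]'
python3 -c "
from h import *
go(.4985,.2635,.259,159.1)"
```

```text
time_s: 2.85
tcp_pos: [0.4985, 0.2639, 0.2596]
ee_rot: [[-0.357, -0.934, 0.001], [-0.934, 0.357, 0.001], [-0.001, -0.001, -1.0]]
wrist_force: [-0.3, -1.1, 0.3]
gripper_width: 1.002
gripper_force: 0.0
t 2.85 shift mm [ 0.4 -0.1  0.6] turn [-0.1  0.1 -0. ] F [-0.3 -1.1  0.3] M [ 0.07 -0.05 -0.02] grip 87.2 0.0 tcp [0.4985 0.2639 0.2596]
```

```bash
python3 -m creep '[[-1,0,0,0,0,0,0],[-1,0,0,0,0,0,0],[-1,0,0,0,0,0,0],[-1,0,0,0,0,0,0],[-1,0,0,0,0,0,0],[-1,0,0,0,0,0,0],[-1,0,0,0,0,0,0],[-1,0,0,0,0,0,0]]'
python3 -c "
from h import *
go(.4985,.2635,.259,159.1)"
```

```text
time_s: 3.52
tcp_pos: [0.4983, 0.2634, 0.2588]
ee_rot: [[-0.358, -0.934, -0.0], [-0.934, 0.358, -0.0], [0.0, 0.0, -1.0]]
wrist_force: [0.1, 0.5, 0.6]
gripper_width: 0.478
gripper_force: 0.0
t 3.52 shift mm [-0.2 -0.2 -0.2] turn [ 0.  -0.  -0.1] F [0.1 0.5 0.6] M [ 0.06 -0.08 -0.01] grip 41.6 0.0 tcp [0.4983 0.2634 0.2588]
```

```bash
python3 -m creep '[[-1,0,0,0,0,0,0],[-1,0,0,0,0,0,0],[-1,0,0,0,0,0,0],[-1,0,0,0,0,0,0],[-1,0,0,0,0,0,0],[-1,0,0,0,0,0,0],[-1,0,0,0,0,0,0],[-1,0,0,0,0,0,0]]'
python3 -c "
from h import *
go(.4985,.2635,.259,159.1)"
```

```text
time_s: 4.18
tcp_pos: [0.4987, 0.2633, 0.2588]
ee_rot: [[-0.358, -0.934, 0.001], [-0.934, 0.358, 0.0], [-0.001, -0.001, -1.0]]
wrist_force: [3.1, -2.2, -2.5]
gripper_width: 0.151
gripper_force: 30.0
t 4.18 shift mm [-0.1  0.2 -0.2] turn [-0.   0.  -0.1] F [ 3.1 -2.2 -2.5] M [-0.45 -1.44  0.04] grip 13.2 30.0 tcp [0.4987 0.2633 0.2588]
```

```bash
python3 -m creep '[[-1,0,0,-4,0,0,0],[-1,0,0,-12,0,0,0],[-1,0,0,-22,0,0,0],[-1,0,0,-34,0,0,0],[-1,0,0,-48,0,0,0],[-1,0,0,-64,0,0,0],[-1,0,0,-84,0,0,0],[-1,0,0,-110,0,0,0]]'
python3 -c "
from h import *
go(.528,-.173,.515,168.6)"
```

```text
time_s: 4.85
tcp_pos: [0.4973, 0.263, 0.3678]
ee_rot: [[-0.359, -0.933, -0.005], [-0.933, 0.359, -0.002], [0.004, 0.004, -1.0]]
wrist_force: [0.2, 0.5, -1.1]
gripper_width: 0.146
gripper_force: 30.0
t 4.85 shift mm [ 396.6 -184.6 -146.3] turn [ 0.2 -0.2 -9.6] F [ 0.2  0.5 -1.1] M [ 0.12 -0.14  0.  ] grip 12.7 30.0 tcp [0.4973 0.263  0.3678]
```

```bash
python3 -m creep '[[-1,10,-5,-30,0,0,0],[-1,30,-14,-60,0,0,-1],[-1,60,-28,-88,0,0,-2],[-1,94,-43,-110,0,0,-4],[-1,128,-59,-130,0,0,-6],[-1,164,-76,-147,0,0,-8],[-1,202,-94,-147,0,0,-9.6],[-1,240,-112,-147,0,0,-9.6]]' >/dev/null
python3 -c "
from h import *
go(.528,-.173,.515,168.6)"
```

```text
t 5.52 shift mm [171.  -46.9   1.9] turn [-0.1  0.1  0.1] F [ 1.1  0.5 -1.8] M [ 0.13 -0.12 -0.  ] grip 13.0 30.0 tcp [0.5154 0.0038 0.5173]
```

```bash
python3 -m creep '[[-1,36,-10,0,0,0,0],[-1,70,-20,0,0,0,0],[-1,104,-29,0,0,0,0],[-1,134,-37,0,0,0,0],[-1,156,-43,0,0,0,0],[-1,166.5,-45.5,0,0,0,0],[-1,166.5,-45.5,0,0,0,0],[-1,166.5,-45.5,0,0,0,0]]' >/dev/null
python3 - <<'E'
from h import *
go(.528,-.173,.515,168.6)
o=[]
for n,(a,b) in(("side",(405,80)),("top",(451,192))):
    p,d,w=cap(n); np.savez(f"{n}2.npz",p=p,w=w); o.append(cv2.resize(p[b-60:b+60,a-65:a+65],(390,360),interpolation=cv2.INTER_CUBIC))
cv2.imwrite("pics/c2.png",np.hstack(o)[...,::-1])
E
```

```text
t 6.18 shift mm [ 6.  -1.3  0.2] turn [ 0.1  0.  -0. ] F [-0.5  1.  -0.6] M [ 0.1  -0.05  0.01] grip 12.9 30.0 tcp [ 0.5279 -0.1669  0.5152]
```

View pics/c2.png

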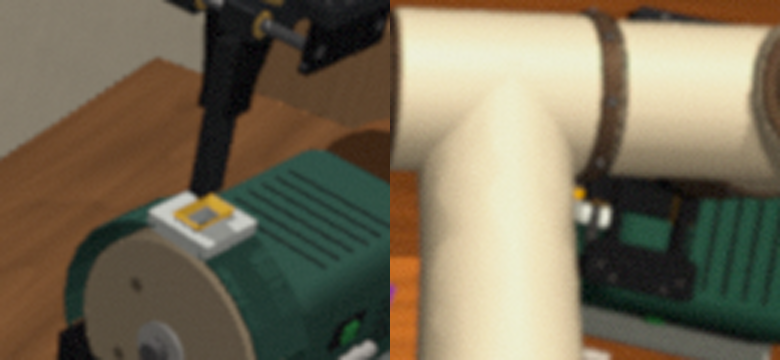

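The side view shows the stick held just above the port: its lower end is near crop (205,190) and the slot near (207,213). I'll project the stick and slot into the picture to check alignment.

```bash
cat >> h.py <<'E'
def proj(n,P):
    m=vision.camera_model(n); f=200/np.tan(np.radians(m["vertical_fov"])/2); E=np.array(m["extrinsics"])
    c=(np.atleast_2d(P)-E[:3,3])@E[:3,:3]; return np.c_[c[:,0]/c[:,2]*f+m["cx"],c[:,1]/c[:,2]*f+m["cy"]]
def stick(n,p,w,zlo,zhi):  # grey stick visible centre line, by row, between heights
    s=r.sense(); R=s["ee_rot"]; g=s["tcp_pos"]+R[:,2]*.249; g=g
    cs=[g+R[:,1]*a+R[:,0]*b-R[:,2]*h for h in(0,.06) for a,b in((-.0065,-.0125),(.0065,-.0125),(.0065,.0125),(-.0065,.0125))]
    return np.array(cs)
E
python3 - <<'E'
from h import *
go(.528,-.173,.515,168.6)
p,d,w=cap("side")
cs=stick("side",p,w,0,0); q=proj("side",cs)
a,b=405,80; S=6
im=cv2.resize(p[b-40:b+40,a-50:a+50],(600,480),interpolation=cv2.INTER_CUBIC)[...,::-1].copy()
f=lambda q:np.round((q-[a-50,b-40]+.5)*S).astype(np.int32)
cv2.polylines(im,[f(q[:4])],True,(0,0,255)); cv2.polylines(im,[f(q[4:])],True,(0,0,255))
for i in range(4): cv2.line(im,tuple(map(int,f(q)[i])),tuple(map(int,f(q)[i+4])),(0,0,255))
t=np.radians(78.6); Y=np.array([np.cos(t),np.sin(t),0]);X=np.array([Y[1],-Y[0],0]);P=np.array([.528,-.173,0])
for z,hx,hy in((.24,.0075,.0135),(.246,.0135,.0195)):
    k=[P+[0,0,z]+X*i*hx+Y*j*hy for i,j in((-1,-1),(1,-1),(1,1),(-1,1))]
    cv2.polylines(im,[f(proj("side",k))],True,(255,0,255))
cv2.imwrite("pics/c3.png",im)
# depth based stick surfaces
m=(p.max(2)<70)&(abs(w[...,0]-.53)<.05)&(abs(w[...,1]+.17)<.05)&(w[...,2]>.25)&(w[...,2]<.33)
Q=w[m]
for z in np.arange(.26,.33,.01):
    k=Q[abs(Q[:,2]-z)<.005]; print(round(z,3),len(k),np.round(k.mean(0)-r.sense()["tcp_pos"],4) if len(k) else '')
E
```

```text
t 6.28 shift mm [ 6.9 -1.4  0.6] turn [0.  0.  0.1] F [ 0.5  1.  -1.2] M [ 0.13 -0.06 -0.  ] grip 12.8 30.0 tcp [ 0.528  -0.166   0.5156]
0.26 0 
0.27 20 [-0.0053  0.0059 -0.2435]
0.28 44 [-0.0057  0.0066 -0.2355]
0.29 44 [-0.0059  0.0067 -0.2255]
0.3 44 [-0.0044  0.008  -0.2162]
0.31 50 [-0.0056  0.0068 -0.2058]
0.32 47 [-0.0047  0.0074 -0.1959]
0.33 20 [-0.0056  0.0069 -0.1888]
```

View pics/c3.png

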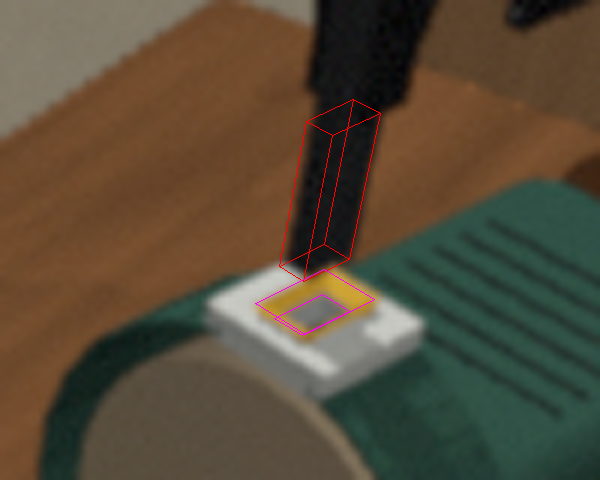

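The overlay shows the stick upright and as modelled, and the port within about 1 px. I'll correct 7 mm laterally, then ease down into the lips.

```bash
python3 -m creep '[[-1,7,-1.4,0,0,0,0],[-1,7,-1.4,0,0,0,0],[-1,7,-1.4,4,0,0,0],[-1,7,-1.4,8,0,0,0],[-1,7,-1.4,12,0,0,0],[-1,7,-1.4,16,0,0,0],[-1,7,-1.4,19,0,0,0],[-1,7,-1.4,19,0,0,0]]' >/dev/null
python3 - <<'E'
from h import *
go(.528,-.173,.495,168.6)
E
```

```text
t 7.0 shift mm [-1.1  0.2  0.6] turn [0.1 0.  0. ] F [ 0.1  1.  -0.8] M [ 0.13 -0.06 -0.05] grip 12.6 30.0 tcp [ 0.528  -0.1741  0.4956]
```

```bash
python3 -m creep '[[-1,-0.8,0.2,1,0,0,0],[-1,-0.8,0.2,2,0,0,0],[-1,-0.8,0.2,3,0,0,0],[-1,-0.8,0.2,4,0,0,0],[-1,-0.8,0.2,5,0,0,0],[-1,-0.8,0.2,5,0,0,0]]' >/dev/null
python3 - <<'E'
from h import *
go(.528,-.173,.485,168.6)
E
```

```text
t 7.5 shift mm [-0.3  0.1  6.5] turn [0. 0. 0.] F [ 0.2  0.1 -0.6] M [ 0.09 -0.07 -0.03] grip 13.2 30.0 tcp [ 0.528  -0.1733  0.4915]
```

```bash
python3 -m creep '[[-1,0,0,1,0,0,0],[-1,0,0,2,0,0,0],[-1,0,0,3,0,0,0],[-1,0,0,4,0,0,0],[-1,0,0,4,0,0,0]]' >/dev/null
python3 - <<'E'
from h import *
go(.528,-.173,.485,168.6)
E
```

```text
t 7.92 shift mm [-0.3  0.1  2.4] turn [0. 0. 0.] F [ 0.1  0.3 -0.4] M [ 0.06 -0.02  0.04] grip 12.6 30.0 tcp [ 0.528  -0.1733  0.4874]
```

```bash
python3 -m creep '[[-1,0,0,1,0,0,0],[-1,0,0,2,0,0,0],[-1,0,0,3,0,0,0],[-1,0,0,4,0,0,0],[-1,0,0,4,0,0,0]]' >/dev/null
python3 - <<'E'
from h import *
go(.528,-.173,.485,168.6)
E
```

```text
t 8.33 shift mm [-0.3  0.1 -1.6] turn [0. 0. 0.] F [-0.  -0.1 -0.1] M [ 0.07 -0.04 -0.01] grip 13.1 30.0 tcp [ 0.528  -0.1733  0.4834]
```

```bash
python3 -m creep '[[-1,0,0,2,0,0,0],[-1,0,0,4,0,0,0],[-1,0,0,6,0,0,0],[-1,0,0,8,0,0,0],[-1,0,0,10,0,0,0],[-1,0,0,10,0,0,0]]' >/dev/null
python3 - <<'E'
from h import *
go(.528,-.173,.465,168.6)
E
```

```text
t 8.83 shift mm [-0.3  0.1  8.2] turn [0. 0. 0.] F [-0.1  0.3 -1.1] M [ 0.07 -0.07 -0.01] grip 12.6 30.0 tcp [ 0.5281 -0.1733  0.4732]
```

```bash
python3 -m creep '[[-1,0,0,1.5,0,0,0],[-1,0,0,3,0,0,0],[-1,0,0,4.5,0,0,0],[-1,0,0,6,0,0,0],[-1,0,0,6.5,0,0,0],[-1,0,0,7,0,0,0]]' >/dev/null
python3 - <<'E'
from h import *
go(.528,-.173,.465,168.6)
E
```

```text
t 9.33 shift mm [-0.3  0.1  1.6] turn [ 0. -0.  0.] F [-0.2  0.1 -1.3] M [ 0.1  -0.05 -0.01] grip 12.6 30.0 tcp [ 0.528  -0.1733  0.4666]
```

```bash
python3 -m creep '[[-1,0,0,0.5,0,0,0],[-1,0,0,1,0,0,0],[-1,0,0,1.5,0,0,0],[-1,0,0,1.5,0,0,0]]' |grep force
python3 -m creep '[[-1,0,0,0.5,0,0,0],[-1,0,0,0.5,0,0,0],[-1,0,0,0.5,0,0,0]]' |grep force
python3 - <<'E'
from h import *
go(.528,-.173,.465,168.6)
E
```

```text
wrist_force: [-0.1, -0.3, -1.6]
gripper_force: 30.0
wrist_force: [-0.4, -1.0, -1.9]
gripper_force: 30.0
t 9.92 shift mm [-0.3  0.1 -0.3] turn [-0.  0.  0.] F [-0.4 -1.  -1.9] M [ 0.12 -0.1   0.02] grip 12.6 30.0 tcp [ 0.528  -0.1733  0.4647]
```

```bash
for i in 1 2 3; do python3 -m creep '[[-1,0,0,0.5,0,0,0],[-1,0,0,0.5,0,0,0],[-1,0,0,0.5,0,0,0]]' |grep -E 'wrist|pos'; done
```

```text
tcp_pos: [0.528, -0.1733, 0.4642]
wrist_force: [0.4, 0.0, -0.4]
tcp_pos: [0.528, -0.1733, 0.4637]
wrist_force: [-0.9, 0.2, -1.1]
tcp_pos: [0.5282, -0.1734, 0.4636]
wrist_force: [1.1, 0.0, -0.3]
```

```bash
for i in 1 2; do python3 -m creep '[[-1,0,0,0.3,0,0,0],[-1,0,0,0.3,0,0,0],[-1,0,0,0.3,0,0,0]]' |grep -E 'wrist|pos'; done
```

```text
tcp_pos: [0.5283, -0.1734, 0.4636]
wrist_force: [0.9, 0.6, 1.9]
tcp_pos: [0.5284, -0.1734, 0.4635]
wrist_force: [2.3, -1.7, 4.5]
```

```bash
python3 -m creep '[[-1,0,0,0.2,0,0,0],[-1,0,0,0.4,0,0,0],[-1,0,0,0.4,0,0,0],[-1,0,0,0.4,0,0,0],[-1,0,0,0.4,0,0,0]]' |grep -E 'wrist|pos'
for i in 1 2 3; do python3 -m creep '[[-1,0,0,0,0,0,0],[-1,0,0,0,0,0,0]]' |grep -E 'wrist|pos|width'; done
```

```text
tcp_pos: [0.5286, -0.1734, 0.4636]
wrist_force: [3.3, -0.5, 5.2]
tcp_pos: [0.5286, -0.1734, 0.4636]
wrist_force: [2.6, -0.5, 5.8]
gripper_width: 0.149
tcp_pos: [0.5286, -0.1734, 0.4636]
wrist_force: [3.9, -0.1, 5.2]
gripper_width: 0.147
tcp_pos: [0.5286, -0.1734, 0.4636]
wrist_force: [2.4, -0.8, 5.1]
gripper_width: 0.151
```

```bash
python3 -m creep '[[-1,0,0,0.2,0,0,0],[-1,0,0,0.4,0,0,0],[-1,0,0,0.5,0,0,0],[-1,0,0,0.5,0,0,0],[-1,0,0,0.5,0,0,0]]' |grep -E 'wrist|pos'
for i in 1 2 3 4; do python3 -m creep '[[-1,0,0,0,0,0,0],[-1,0,0,0,0,0,0]]' |grep -E 'wrist'; done
python3 - <<'E'
from h import *
go(.528,-.173,.465,168.6)
p,d,w=cap("side"); a,b=405,85
cv2.imwrite("pics/c4.png",cv2.resize(p[b-50:b+50,a-60:a+60],(720,600),interpolation=cv2.INTER_CUBIC)[...,::-1])
E
```

```text
tcp_pos: [0.5286, -0.1734, 0.4636]
wrist_force: [2.7, 0.4, 6.2]
wrist_force: [2.9, -0.4, 7.0]
wrist_force: [3.2, -0.8, 7.7]
wrist_force: [2.5, 0.0, 6.4]
wrist_force: [3.1, 0.3, 6.1]
t 13.17 shift mm [-0.3  0.7 -1.5] turn [-0.3 -0.   0. ] F [3.1 0.3 6.1] M [ 0.   -1.2   0.05] grip 13.1 30.0 tcp [ 0.5286 -0.1734  0.4636]
```

View pics/c4.png

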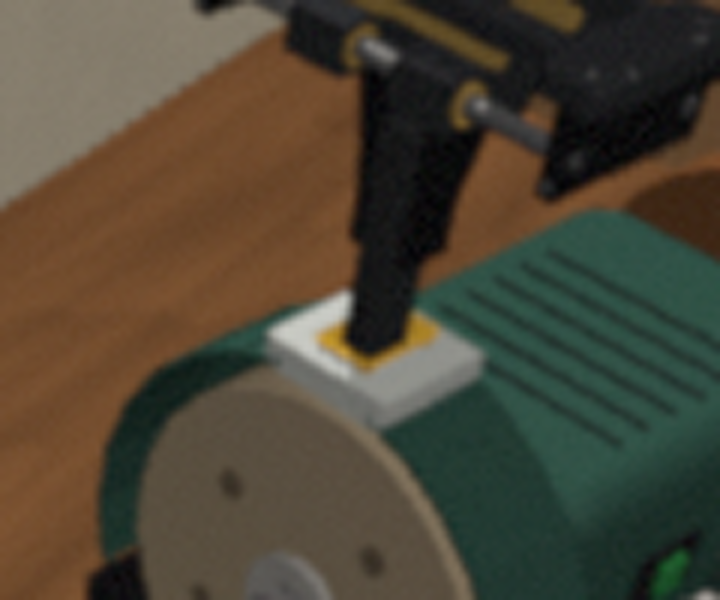

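The stick stands upright in the slot at crop (385,330) and presses with about 7–8 N including its weight. One more small push.

```bash
python3 -m creep '[[-1,0,0,0.3,0,0,0],[-1,0,0,0.6,0,0,0],[-1,0,0,0.8,0,0,0],[-1,0,0,0.8,0,0,0],[-1,0,0,0.8,0,0,0]]' |grep -E 'wrist|pos'
for i in 1 2 3 4 5 6; do python3 -m creep '[[-1,0,0,0,0,0,0],[-1,0,0,0,0,0,0]]' |grep -E 'wrist'; done
python3 -c "
from h import *
go(.528,-.173,.465,168.6)"
```

```text
tcp_pos: [0.5285, -0.1734, 0.4635]
wrist_force: [1.1, 0.4, 8.7]
wrist_force: [1.8, 0.3, 9.4]
wrist_force: [1.9, -0.1, 10.0]
wrist_force: [1.9, 0.4, 9.1]
wrist_force: [2.4, 0.6, 9.6]
wrist_force: [1.9, 0.8, 9.9]
wrist_force: [2.2, -0.5, 9.5]
t 14.63 shift mm [-0.3  0.6 -1.5] turn [-0.3 -0.   0. ] F [ 2.2 -0.5  9.5] M [ 0.19 -0.87 -0.02] grip 13.3 30.0 tcp [ 0.5285 -0.1734  0.4635]
```

Steady at about 10 N, so I'll hand it in.

```bash
python3 -c "
from station import r
print(r.finish_job())"
```

```text
the job is handed in; nothing more can be done
None
```

I handed the job in at about 15 s with the grey stick still gripped, upright in the port and pressed on the stone at about 10 N; I didn't move the white stick, knife, scissors or oil bottle, and no verdict was returned.

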